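Tap the overhanging stoppered jar back to the middle of its stand

ROBOT

A 6-joint arm with a two-finger parallel gripper is mounted at the origin on the work surface. World frame = base frame: x ahead of the robot, y to its left, z up, the work surface at z = 0. Lengths are in m, angles in rad, forces in N, time in s.
With the tool pointing down it reaches from about 0.325 to 0.9 m from the base axis. Payload 6.1 kg.
Tool frame: the origin (TCP) lies at the very end of the fingers, on their centre line; the grasp point (between the pads) lies 19 mm behind it; z points along the fingers, y is the direction in which the jaws open and shut (so a half turn about z gives the same grasp; the last joint's range is limited). The gripper opens to 85 mm and grips with 20 to 120 N. Pads are 22 mm wide; open, the fingers measure 114 mm over their backs; the gripper's body (76 mm by 85 mm) begins 54 mm behind the grasp point. The pads swing forward as they close: fully open they stand 13 mm farther back than shut.
Start: joints at [1.147, 0.22, 1.526, -0, 1.395, -0.126], TCP at [0.183, 0.597, 0.192] pointing down, gripper open.
Joint ranges: [-2.98, 2.98], [-0.91, 2.08], [0.09, 2.57], [-1.24, 4.39], [0.2, 2.65], [-2.68, 2.68]. Speed limits (rad/s): [2.57, 2.57, 3.01, 3.14, 3.14, 3.14].

INTERFACE

Orientations are given as a rotation vector (axis times angle).
In Python, from cell import sensors, imaging, order gives the robot as it stands. The module is installed in compiled form; this text tells all that it offers.
- The arm moves only by the tool move_arm, never from a script. Its argument "plan" is a list of rows, each an object of numbers: "x", "y", "z": the shift along the tool's x, y, z in mm; "rx", "ry", "rz": the turn, a rotation vector about the tool's x, y, z in degrees; "gripper": the finger opening in mm, from 0 to 85.4. A call has 1 to 10 rows; each row is the pose to reach, as a shift and turn from the pose commanded when the call began, along the tool's axes at that moment; what a row does not reach only later rows make up. A row lasts 1/12 s, in which the tool goes at most 41.7 mm and 7.16 degrees, less where a joint would pass 70% of its speed; a pose out of reach is approached as far as the arm can. A call with a gripper value outside its range is refused whole. The fingers move at their own pace and stop on an object; "grip_force" is the grip in N (left out, the last holds). Time passes only in rows, so rows that repeat a pose let the fingers close. It gives the time, the measured TCP pose, the force and the opening at its end, in the units of the state.
- sensors.observe(): the state, without advancing time (a new reading comes with each control period).
- imaging.grab_frame(name): name is "side" or "top"; returns the picture (420x560x3 uint8, red, green, blue); there is no depth.
- imaging.camera_info(name): a dict with "vfov" (degrees; the focal length in pixels is half the picture's height over the tangent of half this angle, whatever the lens; pixels are square), "cx", "cy" (the principal point, pixels), "origin" and "orientation" of the camera in the world. Camera axes: x right, y down, z forward; pixel columns grow to the right and rows downward; lengths in m; the calibration is good to about 2 mm. A picture is of the moment at which its call begins. camera_info takes no time and is no camera call.
- order.hand_in(): hands the job in, once; it reports no verdict.
The state is a dict: "t": time; "joint_pos": joint angles; "joint_velocities": joint speeds; "effort": joint torques, N m; "tcp_pos": TCP position; "orientation": TCP orientation; "contact_force": force on the tool from outside, world axes, zero at the start; "wrist_torque": the same for the moment, N m; "width": finger opening in m.
Only numpy, scipy, OpenCV 4.12 (cv2) and the standard library are available. Lean on these libraries where they do the work, as an engineer would, in place of code of your own. Each camera call takes 0.05 s, during which the arm holds its last target.

TASK

The small stoppered jar has been left hanging over the edge of its little round wooden stand, where any shake would drop it. Nudge it to the middle of the stand with light, slow taps of the fingertips low on its side, keeping it upright on the stand all the while, then leave it standing there. Do not grip or lift the jar, do not shift the stand, and leave everything else where it is.

Things in the scene. Friction and masses are not known exactly. Their poses are not given: they have to be found in the camera images.
- jar: Small round-bellied green jar, its tapered stopper fixed in: the only jar on a stand. 64 mm high; flat foot only 30 mm across; belly 60 mm across, upright from 14 to 29 mm above the underside; stopper 31 mm across, from 52 mm up. 0.15 to 0.31 kg, friction about 0.5 to 0.7 on the stand: pushed at the belly it slides, at the neck or stopper it tips. Origin: centre of its underside; z up its axis.
- stand: Turned wooden stand with a flat round top 90 mm across without a rim, 30 mm high, foot 76 mm across, loose on the mat, about 0.30 kg. Origin: centre of its underside, which lies 4 mm above the table; z up.
- stand_top (a point): Centre of the flat top of the stand, 30 mm above its underside: the jar's underside centre belongs here. At the start the jar stands 28 to 36 mm from here, in any direction.
- big_jar: The larger jar of the same make and green glaze, 90 mm wide, 96 mm high with its stopper, standing directly on the mat; leave alone. Origin: centre of its underside.
- bowl: Low steel bowl of jacks, 96 mm across, 36 mm high, on the mat; leave alone. Origin: centre of its underside.
- peg_box: White plastic box of clothes pegs, 100 x 86 x 44 mm high, on the mat; leave alone. Origin: centre of its underside.
- crate: Small slatted plywood crate, 110 x 140 x 75 mm high, with a silicone ball inside, on the mat; leave alone. Origin: centre of its underside.
- brush: Wooden scrubbing brush lying bristles down, 52 x 135 x 40 mm high, on the mat near the robot; leave alone. Origin: centre of its underside.
- cup: White cup, 72 mm across the rim, 68 mm high, on the mat near the robot; leave alone. Origin: centre of its underside.
- yoyo: Wooden yo-yo lying flat, 56 mm across, 34 mm high, on the mat beyond the stand; leave alone. Origin: centre of its underside.
Mind the look-alikes: they are no part of the job. What is shaped like the stand but red is not meant. What is shaped like the jar but purple is not meant.

How it is judged:
At the end, for the whole second after the job is handed in: The jar stands upright and at rest on the stand with its axis within 7 mm of the middle of the stand; the stand and every other thing are within 15 mm of where they were (horizontal distance between jar and stand_top below 0.007 m and angle between each of jar, stand's own z axis and vertical below 0.05 rad and z of jar in the frame of stand between 0.027 and 0.033 m and linear speed of jar below 0.01 m/s and angular speed of jar below 0.1 rad/s and distance of each of stand, big_jar, bowl, peg_box, crate, brush, cup, yoyo from where it was at the start of the episode below 0.015 m); the robot touches nothing.
It fails at once if the jar is rocked over by more than about 17 degrees (angle between jar's own z axis and vertical above 0.3 rad).
It fails at once if the jar is lifted off the stand or falls off it (z of jar in the frame of stand above 0.04 m or z of jar in the frame of stand below 0.02 m).
It fails at once if the jar is gripped, struck or pressed hard (over 12 N from the gripper or arm) (contact force between any of the fingers, the arm and jar above 12 N).
It fails at once if the stand is shifted by more than 15 mm (distance of stand from where it was at the start of the episode above 0.015 m).
It fails at once if a bystander is moved or knocked over (distance of any of big_jar, bowl, peg_box, crate, brush, cup, yoyo from where it was at the start of the episode above 0.015 m or angle between any of big_jar, bowl, peg_box, crate, brush, cup, yoyo's own z axis and vertical above 0.2 rad).
It also fails if it takes over 48 s, if anything falls off the work surface, if the arm or the gripper's body presses on something with over 40 N, if the wrist force passes 120 N, or if a joint passes its speed limit or range.

## Working session

There is one attempt and no reset: what is moved stays moved. The work goes in short steps, Python scripts to look and compute and a tool call to move; the robot and the scene stay as the last step left them, time stands still between calls to the robot, and variables do not carry over. Pictures are saved under pics/ and viewed, and the job is handed in when it is done.

Besides the shell and the picture viewer there is one more tool, called after ">>>" by a JSON object that holds its "fn" and its "kwargs". move_arm: Moves the arm, as the interface text tells. Its arguments: {"type":"object","properties":{"plan":{"type":"array","items":{"type":"object","properties":{"x":{"type":"number"},"y":{"type":"number"},"z":{"type":"number"},"rx":{"type":"number"},"ry":{"type":"number"},"rz":{"type":"number"},"gripper":{"type":"number"}}}},"grip_force":{"type":"number"}},"required":["plan"]}

```bash
mkdir -p pics
python3 - <<'E'
from cell import sensors, imaging
import cv2
s=sensors.observe();print(s)
for n in("side","top"):
    print(n,imaging.camera_info(n))
    im=imaging.grab_frame(n);cv2.imwrite(f"pics/{n}0.png",im[:,:,::-1])
E
```

```text
{'t': 0.0, 'joint_pos': array([ 1.14687601e+00,  2.21255448e-01,  1.52764144e+00, -5.20528311e-07,
        1.39467936e+00, -1.26028798e-01]), 'joint_velocities': array([-0.00135184,  0.00206418, -0.00109588, -0.00083455, -0.0025364 ,
       -0.00040835]), 'effort': array([ 2.79774449e-04, -4.96899498e+01, -3.89393020e+01, -2.07348012e-04,
        1.10165493e-02, -1.01701073e-05]), 'tcp_pos': array([0.18311519, 0.59684958, 0.1908651 ]), 'orientation': array([-4.66118470e-01, -3.10627563e+00,  2.99846774e-03]), 'contact_force': array([-0.39967613,  0.57253237, -0.21816944]), 'wrist_torque': array([ 0.03553071,  0.02361976, -0.04727139]), 'width': 0.08556471925783825}
side {'vfov': 55.14060962815781, 'cx': 276.19635962367056, 'cy': 207.7977490127737, 'origin': array([ 0.04105381, -0.73550571,  0.74720762]), 'orientation': array([-2.18375818,  0.70291594, -0.3273349 ])}
top {'vfov': 55.849965377433925, 'cx': 282.51040063342725, 'cy': 210.05560960909455, 'origin': array([ 0.3596321 , -0.09175317,  0.99982267]), 'orientation': array([-2.15039214,  2.09870738, -0.17738862])}
```

```bash
ls
```

```text
pics
```

View pics/side0.png

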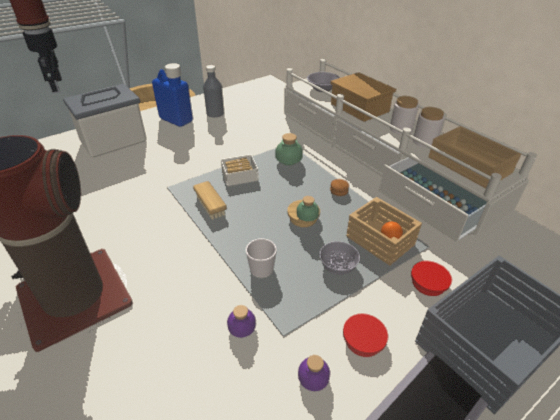

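View pics/top0.png

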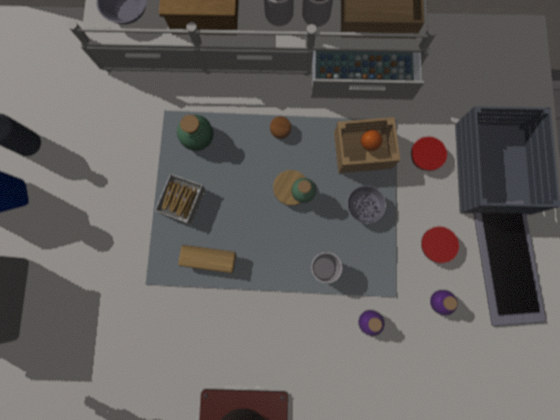

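```bash
cat > h.py <<'E'
import numpy as np, cv2
from scipy.spatial.transform import Rotation as R
from cell import sensors, imaging
def cam(n):
    c=imaging.camera_info(n);f=210/np.tan(np.radians(c['vfov'])/2)
    return f,c['cx'],c['cy'],np.array(c['origin']),R.from_rotvec(c['orientation']).as_matrix()
def ray(n,u,v,z):
    f,cx,cy,o,M=cam(n);d=M@np.array([(u-cx)/f,(v-cy)/f,1]);return o+d*(z-o[2])/d[2]
def proj(n,P):
    f,cx,cy,o,M=cam(n);q=(np.atleast_2d(P)-o)@M;return np.c_[cx+f*q[:,0]/q[:,2],cy+f*q[:,1]/q[:,2]]
def circ(x,y,z,r,m=72):
    a=np.linspace(0,2*np.pi,m,endpoint=False);return np.c_[x+r*np.cos(a),y+r*np.sin(a),np.full(m,z)]
def crop(im,n,u0,v0,w,h,k,name,circles=()):
    c=im[v0:v0+h,u0:u0+w,::-1]
    c=cv2.resize(c,None,fx=k,fy=k,interpolation=cv2.INTER_CUBIC)
    for (x,y,z,r,col) in circles:
        p=(proj(n,circ(x,y,z,r))-[u0-.5,v0-.5])*k-.5
        cv2.polylines(c,[p.round().astype(np.int32)],True,col,1)
    cv2.imwrite(name,c)
E
python3 - <<'E'
from h import *
for n,b in(("side",(275,185,64,56)),("top",(262,160,64,56))):
    im=cv2.imread(f"pics/{n}0.png")[:,:,::-1]
    crop(im,n,*b,10,f"pics/{n}c0.png")
print(ray("top",290,187,.034),ray("side",302,213,.034),ray("top",305,186,.098),ray("side",308,202,.098))
E
```

```text
[ 0.59064513 -0.09734644  0.034     ] [ 0.57794973 -0.10920309  0.034     ] [ 0.5785468  -0.13195637  0.098     ] [ 0.56879065 -0.14085601  0.098     ]
```

View pics/sidec0.png

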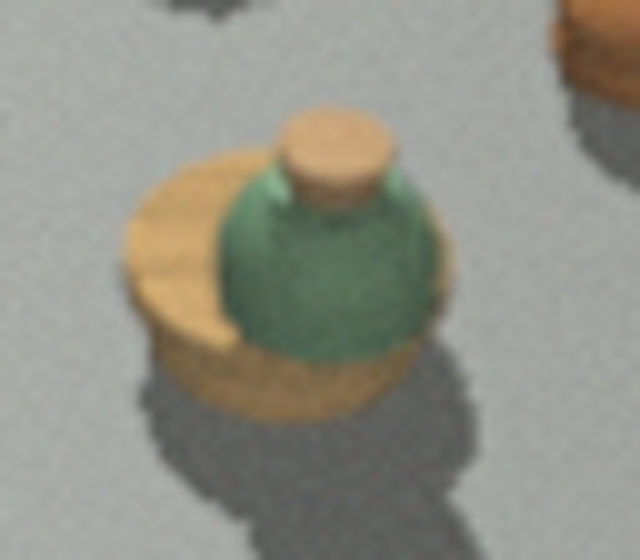

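View pics/topc0.png

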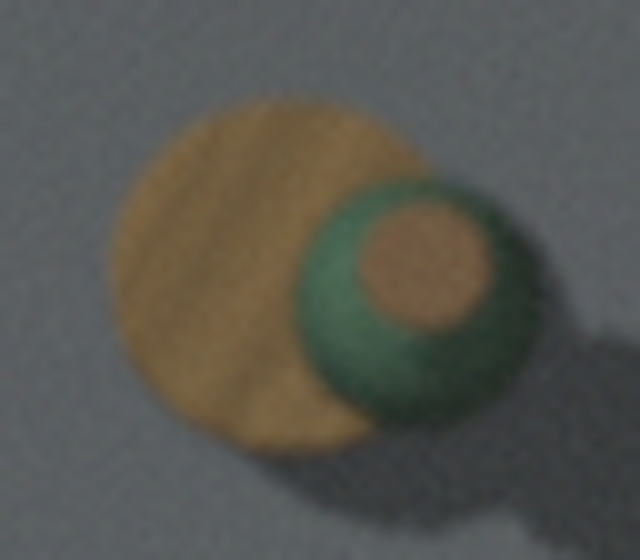

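```bash
cat >> h.py <<'E'
def px(n,X,Y,b,k=10): return b[0]+(X+.5)/k-.5, b[1]+(Y+.5)/k-.5
E
python3 - <<'E'
from h import *
bt=(262,160);bs=(275,185)
print("stand top",ray("top",*px("t",291,276,bt),.034))
print("stopper top", ray("top",*px("t",427,265,bt),.098), "belly", ray("top",*px("t",420,303,bt),.0555))
print("side: stand", ray("side",*px("s",289,253,bs),.034),"stopper",ray("side",*px("s",337,146,bs),.098))
S=(.5905,-.0975);J=(.580,-.1305)
for nm,off in(("top",(0,0)),("side",(0,0))):
    im=cv2.imread(f"pics/{nm}0.png")[:,:,::-1]
    b=(275,185,64,56) if nm=="side" else (262,160,64,56)
    crop(im,nm,*b,10,f"pics/{nm}c1.png",[(S[0],S[1],.034,.045,(0,0,255)),(J[0],J[1],.098,.0155,(255,0,0)),(J[0],J[1],.0555,.03,(255,255,0))])
E
```

```text
stand top [ 0.59029774 -0.09898021  0.034     ]
stopper top [ 0.57838629 -0.13020708  0.098     ] belly [ 0.57912661 -0.13045731  0.0555    ]
side: stand [ 0.58934805 -0.10123077  0.034     ] stopper [ 0.57660284 -0.13227874  0.098     ]
```

View pics/topc1.png

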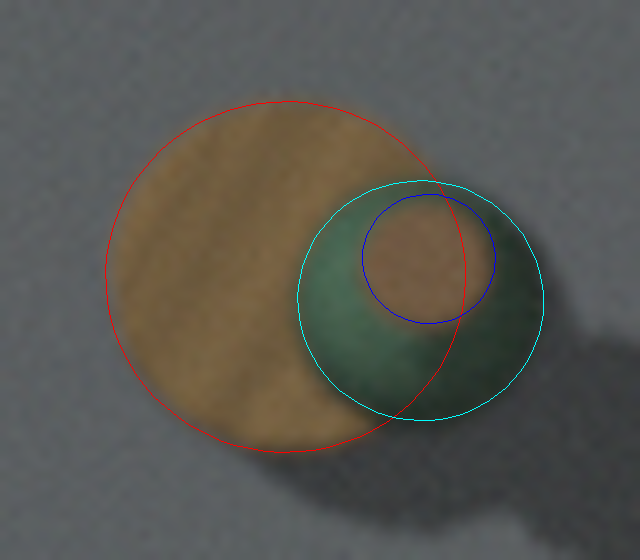

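View pics/sidec1.png

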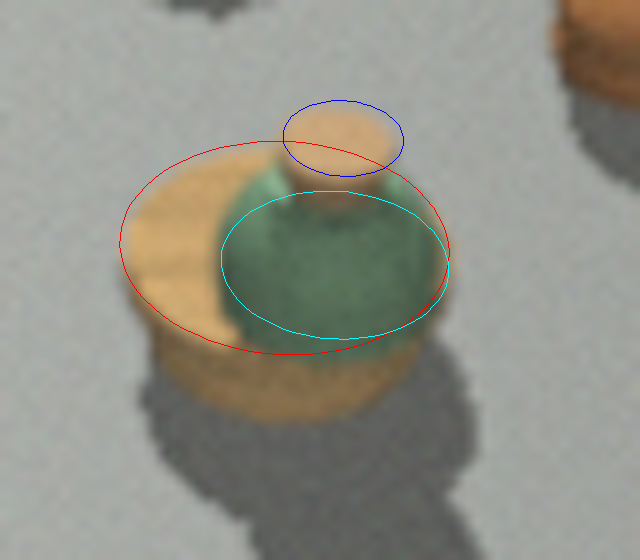

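Run:
```python
from h import *
bt=(262,160)
im=cv2.imread("pics/top0.png")[:,:,::-1]
crop(im,"top",255,105,160,130,5,"pics/topn.png",[(.5898,-.1002,.034,.045,(0,0,255)),(.578,-.131,.098,.0155,(255,0,0))])
s=sensors.observe();M=R.from_rotvec(s['orientation']).as_matrix();print(M.round(3))
```

```text
[[-0.956  0.293 -0.001]
 [ 0.293  0.956 -0.002]
 [ 0.    -0.002 -1.   ]]
```

View pics/topn.png

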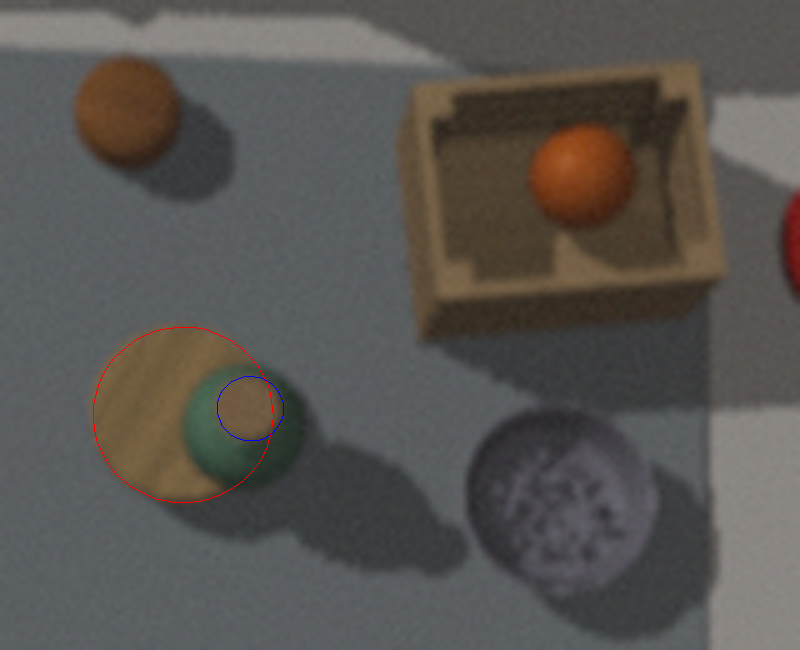

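>>> {"fn": "move_arm", "kwargs": {"plan": [{"x":-29,"y":-32,"rz":5,"gripper":0},{"x":-58,"y":-64,"rz":10,"gripper":0},{"x":-87,"y":-96,"rz":15,"gripper":0},{"x":-113,"y":-124,"rz":20,"gripper":0},{"x":-140,"y":-154,"rz":25,"gripper":0},{"x":-167,"y":-184,"rz":30,"gripper":0},{"x":-194,"y":-213,"rz":35,"gripper":0},{"x":-221,"y":-243,"rz":40,"gripper":0},{"x":-248,"y":-273,"rz":45,"gripper":0},{"x":-270,"y":-297,"rz":50,"gripper":0}]}}

```text
validation failed for argument at $.pl...
```

```bash
cat >> h.py <<'E'
def goto(x,y,z,phi,tilt):
    """shift/turn in tool axes to put TCP at x,y,z with tool x at yaw phi (deg), tip leaning tilt deg along +x"""
    s=sensors.observe();M=R.from_rotvec(s['orientation'])
    p=np.radians(phi);T=R.from_matrix(np.c_[[np.cos(p),np.sin(p),0],[np.sin(p),-np.cos(p),0],[0,0,-1]])*R.from_rotvec([0,np.radians(tilt),0])
    print("tcp",s['tcp_pos'].round(4),"F",s['contact_force'].round(2),"w",round(s['width'],4),"t",s['t'])
    print("shift mm",(M.inv().apply(np.array([x,y,z])-s['tcp_pos'])*1000).round(1),"turn",np.degrees((M.inv()*T).as_rotvec()).round(2))
E
python3 -c "
from h import *
goto(.554,-.192,.192,68.6,0)"
```

```text
tcp [0.1831 0.5969 0.191 ] F [-0.3   0.23  0.53] w 0.0854 t 0.1
shift mm [-586.  -645.4   -0. ] turn [-9.000e-02  7.000e-02  9.434e+01]
```

>>> {"fn": "move_arm", "kwargs": {"plan": [{"x":-29,"y":-32,"z":0,"rx":0,"ry":0,"rz":5,"gripper":0},{"x":-58,"y":-64,"z":0,"rx":0,"ry":0,"rz":10,"gripper":0}]}}

```text
t: 0.27
tcp_pos: [0.2179, 0.5215, 0.1903]
orientation: [-0.736, -3.053, 0.004]
contact_force: [1.6, -0.4, -0.3]
width: 0.064
```

```bash
python3 -c "
from h import *
goto(.554,-.192,.192,68.6,0)"
```

```text
tcp [0.2179 0.5215 0.1903] F [ 1.58 -0.38 -0.3 ] w 0.064 t 0.2667
shift mm [-6.243e+02 -4.820e+02 -6.000e-01] turn [-0.13  0.1  84.3 ]
```

>>> {"fn": "move_arm", "kwargs": {"plan": [{"x":-30,"y":-23,"z":0,"rx":0,"ry":0,"rz":5,"gripper":0},{"x":-60,"y":-46,"z":0,"rx":0,"ry":0,"rz":10,"gripper":0},{"x":-90,"y":-69,"z":0,"rx":0,"ry":0,"rz":15,"gripper":0},{"x":-120,"y":-92,"z":0,"rx":0,"ry":0,"rz":20,"gripper":0},{"x":-150,"y":-115,"z":0,"rx":0,"ry":0,"rz":25,"gripper":0},{"x":-180,"y":-138,"z":0,"rx":0,"ry":0,"rz":30,"gripper":0},{"x":-210,"y":-161,"z":0,"rx":0,"ry":0,"rz":35,"gripper":0},{"x":-240,"y":-184,"z":0,"rx":0,"ry":0,"rz":40,"gripper":0},{"x":-270,"y":-207,"z":0,"rx":0,"ry":0,"rz":45,"gripper":0},{"x":-300,"y":-230,"z":0,"rx":0,"ry":0,"rz":50,"gripper":0}]}}

```text
t: 1.1
tcp_pos: [0.3814, 0.179, 0.1918]
orientation: [1.962, 2.454, 0.0]
contact_force: [0.1, -0.4, 0.3]
width: 0.0001
```

```bash
python3 -c "
from h import *
goto(.554,-.192,.192,68.6,0)"
```

```text
tcp [0.3814 0.179  0.1918] F [ 0.06 -0.39  0.33] w 0.0001 t 1.1
shift mm [-3.999e+02  8.680e+01 -2.000e-01] turn [ 0.  -0.  34.1]
```

>>> {"fn": "move_arm", "kwargs": {"plan": [{"x":-39,"y":8,"z":0,"rx":0,"ry":0,"rz":4,"gripper":0},{"x":-78,"y":17,"z":0,"rx":0,"ry":0,"rz":8,"gripper":0},{"x":-117,"y":25,"z":0,"rx":0,"ry":0,"rz":12,"gripper":0},{"x":-156,"y":34,"z":0,"rx":0,"ry":0,"rz":16,"gripper":0},{"x":-195,"y":42,"z":0,"rx":0,"ry":0,"rz":20,"gripper":0},{"x":-234,"y":51,"z":0,"rx":0,"ry":0,"rz":24,"gripper":0},{"x":-273,"y":59,"z":0,"rx":0,"ry":0,"rz":28,"gripper":0},{"x":-312,"y":68,"z":0,"rx":0,"ry":0,"rz":32,"gripper":0},{"x":-351,"y":76,"z":0,"rx":0,"ry":0,"rz":34.1,"gripper":0},{"x":-390,"y":85,"z":0,"rx":0,"ry":0,"rz":34.1,"gripper":0}]}}

```text
t: 1.93
tcp_pos: [0.5515, -0.1823, 0.1914]
orientation: [-2.593, -1.772, 0.001]
contact_force: [-0.1, 0.1, 1.3]
width: 0.0002
```

```bash
python3 -c "
from h import *
goto(.554,-.192,.048,68.6,4)"
```

```text
tcp [ 0.5515 -0.1823  0.1914] F [-0.1   0.1   1.26] w 0.0002 t 1.9333
shift mm [ -8.2   5.9 143.4] turn [-0.05  3.99  0.09]
```

>>> {"fn": "move_arm", "kwargs": {"plan": [{"x":-8,"y":6,"z":10,"rx":0,"ry":4,"rz":0,"gripper":0},{"x":-8,"y":6,"z":30,"rx":0,"ry":4,"rz":0,"gripper":0},{"x":-8,"y":6,"z":50,"rx":0,"ry":4,"rz":0,"gripper":0},{"x":-8,"y":6,"z":70,"rx":0,"ry":4,"rz":0,"gripper":0},{"x":-8,"y":6,"z":80,"rx":0,"ry":4,"rz":0,"gripper":0},{"x":-8,"y":6,"z":80,"rx":0,"ry":4,"rz":0,"gripper":0}]}}

```text
t: 2.43
tcp_pos: [0.5518, -0.1888, 0.1085]
orientation: [-2.554, -1.749, -0.085]
contact_force: [-0.5, 0.4, -0.4]
width: 0.0001
```

```bash
cat > look.py <<'E'
import sys
from h import *
t=sys.argv[1]
ims=[]
for n,b in(("side",(265,160,80,80)),("top",(255,150,80,80))):
    im=imaging.grab_frame(n);cv2.imwrite(f"pics/{n}{t}.png",im[:,:,::-1])
    crop(im,n,*b,5,f"pics/_{n}.png",[(.5898,-.1002,.034,.045,(0,0,255))])
    ims.append(cv2.imread(f"pics/_{n}.png"))
cv2.imwrite(f"pics/l{t}.png",np.hstack(ims))
E
python3 look.py 1; python3 -c "
from h import *
goto(.554,-.192,.048,68.6,4)"
```

```text
tcp [ 0.5541 -0.1898  0.1122] F [ 1.09  0.28 -0.19] w 0.0002 t 2.5333
shift mm [-6.6  0.7 63.9] turn [-0.05 -0.    0.25]
```

View pics/l1.png

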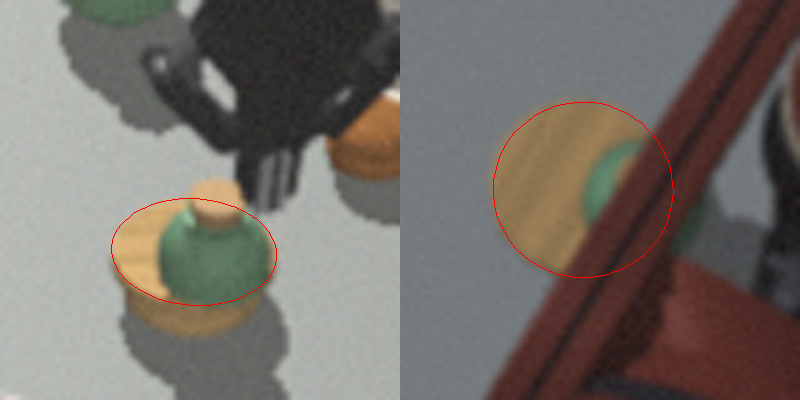

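>>> {"fn": "move_arm", "kwargs": {"plan": [{"x":-7,"y":0,"z":10,"rx":0,"ry":0,"rz":0,"gripper":0},{"x":-7,"y":0,"z":25,"rx":0,"ry":0,"rz":0,"gripper":0},{"x":-7,"y":0,"z":40,"rx":0,"ry":0,"rz":0,"gripper":0},{"x":-7,"y":0,"z":52,"rx":0,"ry":0,"rz":0,"gripper":0},{"x":-7,"y":0,"z":60,"rx":0,"ry":0,"rz":0,"gripper":0},{"x":-7,"y":0,"z":64,"rx":0,"ry":0,"rz":0,"gripper":0},{"x":-7,"y":0,"z":64,"rx":0,"ry":0,"rz":0,"gripper":0},{"x":-7,"y":0,"z":64,"rx":0,"ry":0,"rz":0,"gripper":0}]}}

```text
t: 3.2
tcp_pos: [0.5536, -0.1925, 0.0481]
orientation: [-2.558, -1.753, -0.09]
contact_force: [1.1, -0.4, -0.3]
width: 0.0001
```

```bash
python3 look.py 2; python3 -c "
from h import *
goto(.5898-.041*.364,-.1002-.041*.931,.048,68.6,4)"
```

```text
tcp [ 0.5539 -0.1927  0.0486] F [ 0.65 -0.22  0.25] w -0.0002 t 3.3
shift mm [58.1 -0.1  4.7] turn [0.07 0.02 0.25]
```

View pics/l2.png

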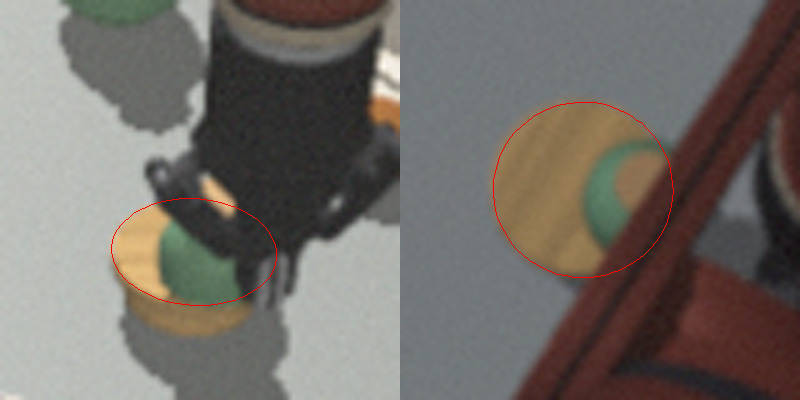

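>>> {"fn": "move_arm", "kwargs": {"plan": [{"x":3,"y":0,"z":0.2,"rx":0,"ry":0,"rz":0,"gripper":0},{"x":6,"y":0,"z":0.4,"rx":0,"ry":0,"rz":0,"gripper":0},{"x":9,"y":0,"z":0.6,"rx":0,"ry":0,"rz":0,"gripper":0},{"x":12,"y":0,"z":0.8,"rx":0,"ry":0,"rz":0,"gripper":0},{"x":14,"y":0,"z":1,"rx":0,"ry":0,"rz":0,"gripper":0},{"x":16,"y":0,"z":1.1,"rx":0,"ry":0,"rz":0,"gripper":0},{"x":18,"y":0,"z":1.3,"rx":0,"ry":0,"rz":0,"gripper":0},{"x":19,"y":0,"z":1.3,"rx":0,"ry":0,"rz":0,"gripper":0},{"x":20,"y":0,"z":1.4,"rx":0,"ry":0,"rz":0,"gripper":0},{"x":20,"y":0,"z":1.4,"rx":0,"ry":0,"rz":0,"gripper":0}]}}

```text
t: 4.13
tcp_pos: [0.5605, -0.1735, 0.0476]
orientation: [-2.558, -1.753, -0.089]
contact_force: [0.3, 1.1, -0.2]
width: 0.0
```

```bash
python3 look.py 3; python3 -c "
from h import *
goto(.5898-.041*.364,-.1002-.041*.931,.048,68.6,4)"
```

```text
tcp [ 0.5605 -0.1737  0.0477] F [ 0.33 -0.37  0.24] w -0.0001 t 4.2333
shift mm [38.   0.7  2.3] turn [-0.01  0.    0.24]
```

View pics/l3.png

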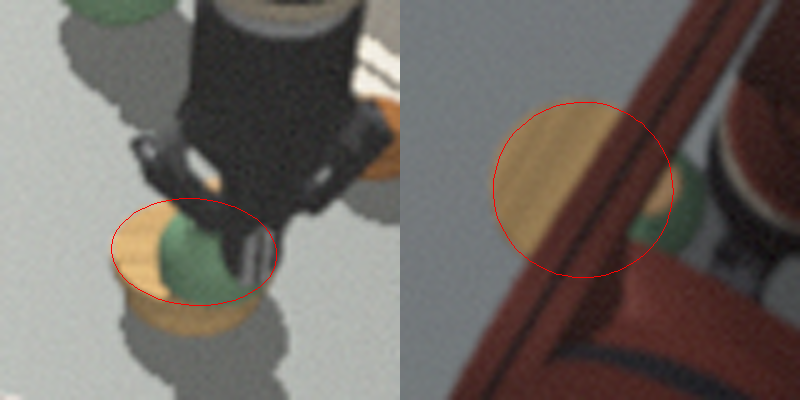

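>>> {"fn": "move_arm", "kwargs": {"plan": [{"x":1,"y":0.1,"z":0.1,"rx":0,"ry":0,"rz":0,"gripper":0},{"x":2,"y":0.2,"z":0.1,"rx":0,"ry":0,"rz":0,"gripper":0},{"x":3,"y":0.3,"z":0.2,"rx":0,"ry":0,"rz":0,"gripper":0},{"x":4,"y":0.4,"z":0.3,"rx":0,"ry":0,"rz":0,"gripper":0},{"x":5,"y":0.4,"z":0.3,"rx":0,"ry":0,"rz":0,"gripper":0},{"x":6,"y":0.5,"z":0.4,"rx":0,"ry":0,"rz":0,"gripper":0},{"x":7,"y":0.5,"z":0.5,"rx":0,"ry":0,"rz":0,"gripper":0},{"x":8,"y":0.5,"z":0.5,"rx":0,"ry":0,"rz":0,"gripper":0},{"x":9,"y":0.5,"z":0.6,"rx":0,"ry":0,"rz":0,"gripper":0},{"x":10,"y":0.5,"z":0.7,"rx":0,"ry":0,"rz":0,"gripper":0}]}}

```text
t: 5.07
tcp_pos: [0.5646, -0.1643, 0.0477]
orientation: [-2.558, -1.753, -0.089]
contact_force: [0.6, -0.2, -1.1]
width: 0.0002
```

```bash
python3 look.py 4; python3 -c "
from h import *
goto(.5898-.041*.364,-.1002-.041*.931,.048,68.6,4)"
```

```text
tcp [ 0.5646 -0.1643  0.0477] F [-0.32  0.07  0.04] w 0.0003 t 5.1667
shift mm [27.9  0.2  1.6] turn [-0.02  0.    0.25]
```

View pics/l4.png

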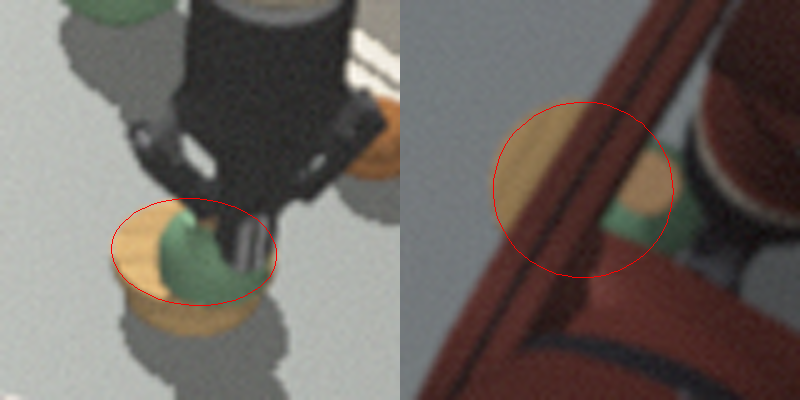

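>>> {"fn": "move_arm", "kwargs": {"plan": [{"x":1,"y":0,"z":0.1,"rx":0,"ry":0,"rz":0,"gripper":0},{"x":2,"y":0,"z":0.1,"rx":0,"ry":0,"rz":0,"gripper":0},{"x":3,"y":0,"z":0.2,"rx":0,"ry":0,"rz":0,"gripper":0},{"x":4,"y":0,"z":0.3,"rx":0,"ry":0,"rz":0,"gripper":0},{"x":5,"y":0,"z":0.3,"rx":0,"ry":0,"rz":0,"gripper":0},{"x":6,"y":0,"z":0.4,"rx":0,"ry":0,"rz":0,"gripper":0}]}}

```text
t: 5.67
tcp_pos: [0.5668, -0.1587, 0.0477]
orientation: [-2.558, -1.753, -0.089]
contact_force: [-0.1, -0.5, 1.2]
width: 0.0001
```

```bash
python3 look.py 5; python3 -c "
from h import *
goto(.5898-.041*.364,-.1002-.041*.931,.048,68.6,4)"
```

```text
tcp [ 0.5668 -0.1587  0.0477] F [-0.61  0.88  0.35] w -0.0001 t 5.7667
shift mm [21.8  0.2  1.2] turn [-0.02 -0.    0.25]
```

View pics/l5.png

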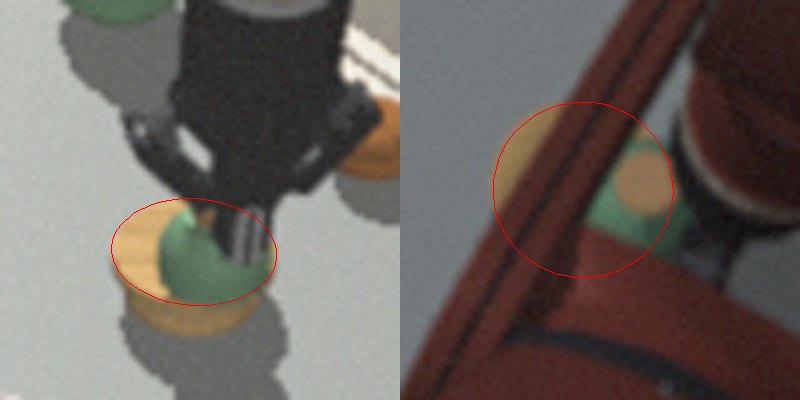

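Run:
```python
from h import *
o=[]
J=(.578,-.131)
for t in "345":
    r=[]
    for n,b in(("side",(283,180,40,40)),("top",(285,165,40,40))):
        im=cv2.imread(f"pics/{n}{t}.png")[:,:,::-1]
        crop(im,n,*b,6,"pics/_.png",[(*J,.0555,.03,(255,255,0)),(*J,.098,.0155,(255,0,0))])
        r.append(cv2.imread("pics/_.png"))
    o.append(np.vstack(r))
cv2.imwrite("pics/cmp.png",np.hstack(o))
```

```text
(no output)
```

View pics/cmp.png

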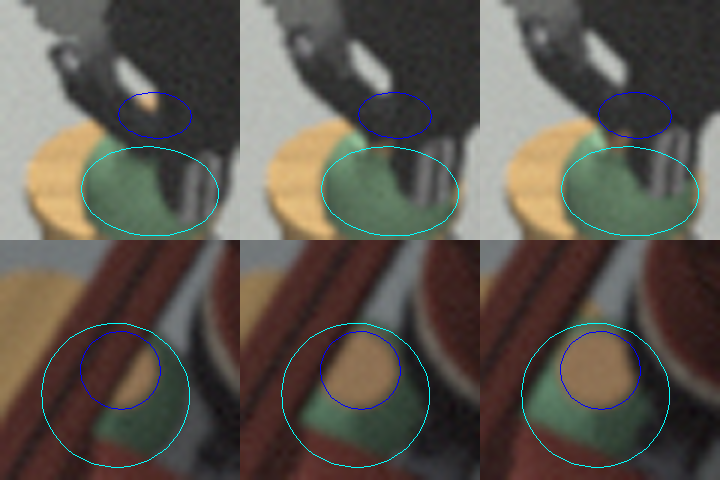

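Run:
```python
from h import *
s=sensors.observe();M=R.from_rotvec(s['orientation']).as_matrix();p=s['tcp_pos']
for n,b in(("side",(265,170,80,60)),("top",(265,150,80,60))):
    im=imaging.grab_frame(n)
    c=cv2.resize(im[b[1]:b[1]+60,b[0]:b[0]+80,::-1],None,fx=8,fy=8,interpolation=cv2.INTER_CUBIC)
    pts=[p+M@np.array([a,q,z]) for z in(0,-.019,-.04) for a,q in((.011,.0145),(.011,-.0145),(-.011,-.0145),(-.011,.0145))]
    u=((proj(n,pts)-[b[0]-.5,b[1]-.5])*8).round().astype(np.int32)
    for i in range(3): cv2.polylines(c,[u[4*i:4*i+4]],True,[(0,0,255),(0,255,255),(255,0,0)][i],1)
    v=((proj(n,p)-[b[0]-.5,b[1]-.5])*8).round().astype(int)[0]; cv2.circle(c,tuple(map(int,v)),3,(0,255,0),-1)
    c=cv2.convertScaleAbs(c,alpha=1.6,beta=20)
    cv2.imwrite(f"pics/f_{n}.png",c)
```

```text
(no output)
```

View pics/f_side.png

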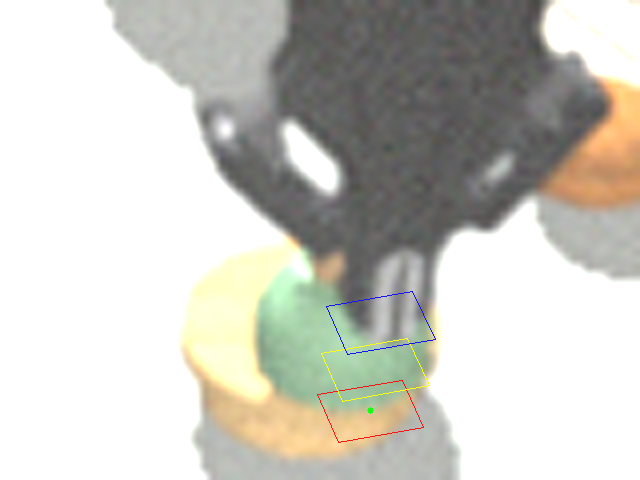

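View pics/f_top.png

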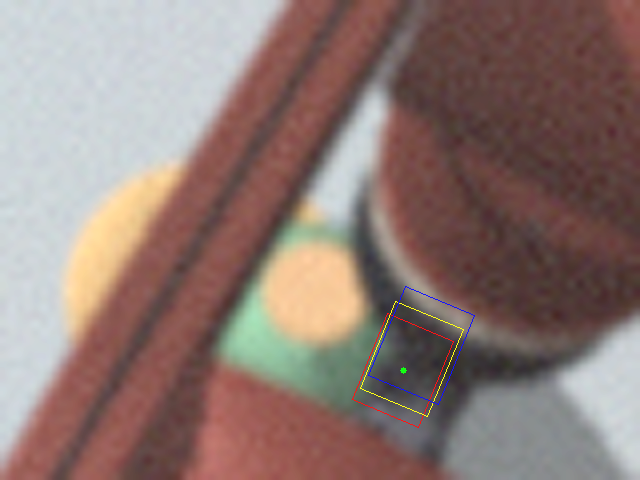

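Run:
```python
from h import *
M=R.from_rotvec([-2.558,-1.753,-.09]).as_matrix()
ims=[]
for t,p in(("1",(.5541,-.1898,.1122)),("2",(.5539,-.1927,.0486)),("5",(.5668,-.1587,.0477))):
    im=cv2.imread(f"pics/side{t}.png")
    b=(275,165)
    c=cv2.resize(im[b[1]:b[1]+80,b[0]:b[0]+65],None,fx=4,fy=4,interpolation=cv2.INTER_CUBIC)
    c=cv2.convertScaleAbs(c,alpha=1.6,beta=20)
    for k,z in enumerate(np.arange(0,.08,.01)):
        v=((proj("side",np.array(p)+M@[0,0,-z])-[b[0]-.5,b[1]-.5])*4).round().astype(int)[0]; cv2.circle(c,tuple(map(int,v)),2,(0,0,255) if k%2==0 else (0,255,255),-1)
    ims.append(c)
cv2.imwrite("pics/g.png",np.hstack(ims))
```

```text
(no output)
```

View pics/g.png

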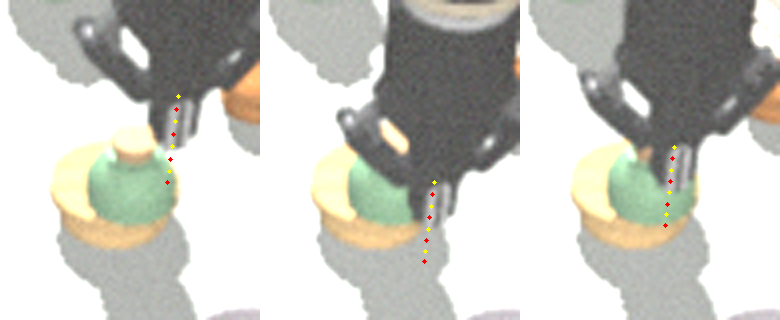

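>>> {"fn": "move_arm", "kwargs": {"plan": [{"x":-4,"y":0,"z":-0.3,"rx":0,"ry":0,"rz":0,"gripper":0},{"x":-8,"y":0,"z":-0.6,"rx":0,"ry":0,"rz":0,"gripper":0},{"x":-14,"y":0,"z":-1,"rx":0,"ry":0,"rz":0,"gripper":0},{"x":-20,"y":0,"z":-1.4,"rx":0,"ry":0,"rz":0,"gripper":0},{"x":-28,"y":0,"z":-2,"rx":0,"ry":0,"rz":0,"gripper":0},{"x":-36,"y":0,"z":-2.5,"rx":0,"ry":0,"rz":0,"gripper":0},{"x":-36,"y":0,"z":-2.5,"rx":0,"ry":0,"rz":0,"gripper":0}]}}

```text
t: 6.45
tcp_pos: [0.5531, -0.1944, 0.0477]
orientation: [-2.56, -1.751, -0.089]
contact_force: [-0.2, 0.2, -0.6]
width: -0.0004
```

Run:
```python
from h import *
im=cv2.imread("pics/side0.png");M=R.from_rotvec([-.466,-3.106,0]).as_matrix();p=np.array([.183,.5969,.191])
def ov(im,n,b,w,h,k,p,M):
    c=cv2.resize(im[b[1]:b[1]+h,b[0]:b[0]+w],None,fx=k,fy=k,interpolation=cv2.INTER_CUBIC);c=cv2.convertScaleAbs(c,alpha=1.6,beta=20)
    for i,z in enumerate(np.arange(0,.08,.01)):
        v=((proj(n,p+M@[0,0,-z])-[b[0]-.5,b[1]-.5])*k).round().astype(int)[0]; cv2.circle(c,tuple(map(int,v)),2,(0,0,255) if i%2==0 else (0,255,255),-1)
    return c
a=ov(im,"side",(10,30),80,80,5,p,M)
s=sensors.observe();M=R.from_rotvec(s['orientation']).as_matrix();print(s['tcp_pos'])
im=imaging.grab_frame("side")[:,:,::-1];cv2.imwrite("pics/side6.png",im)
b=ov(im,"side",(275,165),80,80,5,s['tcp_pos'],M)
cv2.imwrite("pics/g2.png",np.hstack([a,b]))
print(s['joint_pos'])
```

```text
[ 0.55314066 -0.19435014  0.04772367]
[-0.51645889  0.27408721  1.75073519  0.07582572  1.12774201 -0.17849677]
```

View pics/g2.png

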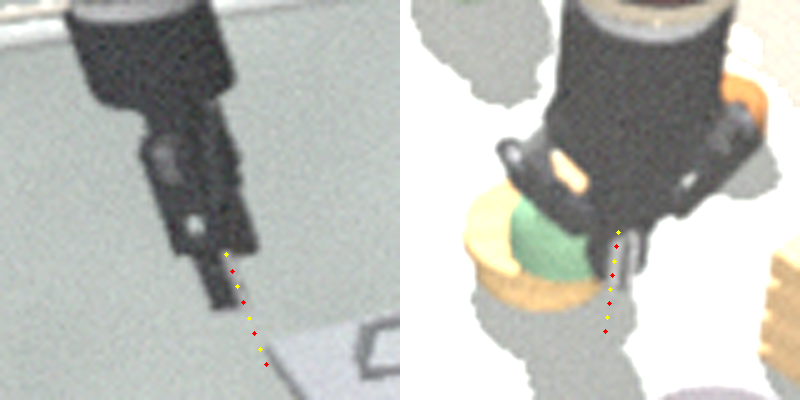

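>>> {"fn": "move_arm", "kwargs": {"plan": [{"x":0,"y":0,"z":5,"rx":0,"ry":0,"rz":0,"gripper":0},{"x":0,"y":0,"z":10,"rx":0,"ry":0,"rz":0,"gripper":0},{"x":0,"y":0,"z":15,"rx":0,"ry":0,"rz":0,"gripper":0},{"x":0,"y":0,"z":20,"rx":0,"ry":0,"rz":0,"gripper":0},{"x":0,"y":0,"z":25,"rx":0,"ry":0,"rz":0,"gripper":0},{"x":0,"y":0,"z":28,"rx":0,"ry":0,"rz":0,"gripper":0},{"x":0,"y":0,"z":28,"rx":0,"ry":0,"rz":0,"gripper":0}]}}

```text
t: 7.08
tcp_pos: [0.5537, -0.1901, 0.0185]
orientation: [-2.556, -1.752, -0.088]
contact_force: [0.0, 1.0, -0.3]
width: -0.0
```

```bash
cat >> h.py <<'E'
def ov(im,n,b,w,h,k,p,M):
    c=cv2.resize(im[b[1]:b[1]+h,b[0]:b[0]+w],None,fx=k,fy=k,interpolation=cv2.INTER_CUBIC);c=cv2.convertScaleAbs(c,alpha=1.6,beta=20)
    for i,z in enumerate(np.arange(0,.08,.01)):
        v=((proj(n,p+M@[0,0,-z])-[b[0]-.5,b[1]-.5])*k).round().astype(int)[0]; cv2.circle(c,tuple(map(int,v)),2,(0,0,255) if i%2==0 else (0,255,255),-1)
    return c
E
python3 - <<'E'
from h import *
s=sensors.observe();M=R.from_rotvec(s['orientation']).as_matrix();print(s['tcp_pos'],s['contact_force'])
o=[]
for n,b in(("side",(280,180)),("top",(280,160))):
    im=imaging.grab_frame(n)[:,:,::-1];cv2.imwrite(f"pics/{n}7.png",im)
    o.append(ov(im,n,b,60,60,6,s['tcp_pos'],M))
cv2.imwrite("pics/g3.png",np.hstack(o))
E
```

```text
[ 0.55368734 -0.1900508   0.01850713] [ 0.0017961   0.97346196 -0.32101216]
```

View pics/g3.png

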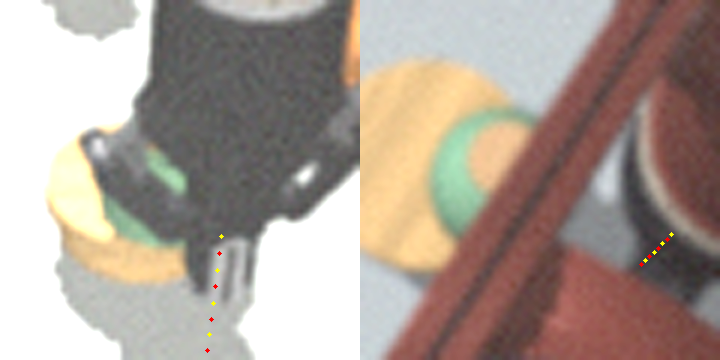

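View pics/side7.png

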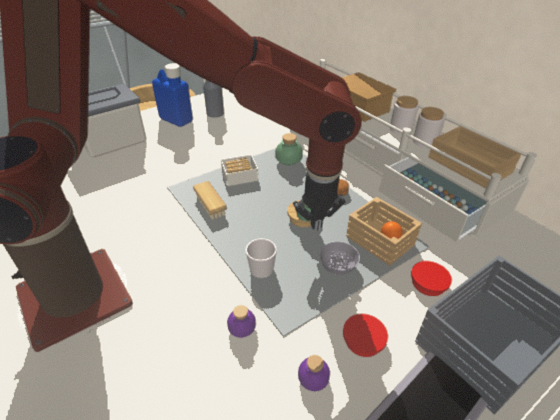

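Run:
```python
from h import *
s=sensors.observe();M=R.from_rotvec(s['orientation']).as_matrix();p=s['tcp_pos']
im=cv2.imread("pics/side7.png");b=(300,200);k=16
ims=[]
for z in(.03,.04,.05):
    c=cv2.resize(im[b[1]:b[1]+40,b[0]:b[0]+24],None,fx=k*.68,fy=k*.68,interpolation=cv2.INTER_CUBIC);c=cv2.convertScaleAbs(c,alpha=2,beta=20)
    q=np.array([(.011,.0145),(.011,-.0145),(-.011,-.0145),(-.011,.0145)])
    for zz,col in((z,(0,0,255)),(z+.03,(0,255,255))):
        u=((proj("side",[p+M@[a,e,-zz] for a,e in q])-[b[0]-.5,b[1]-.5])*k*.68).round().astype(np.int32)
        cv2.polylines(c,[u],True,col,1)
    ims.append(c)
cv2.imwrite("pics/g4.png",np.hstack(ims))
```

```text
(no output)
```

View pics/g4.png

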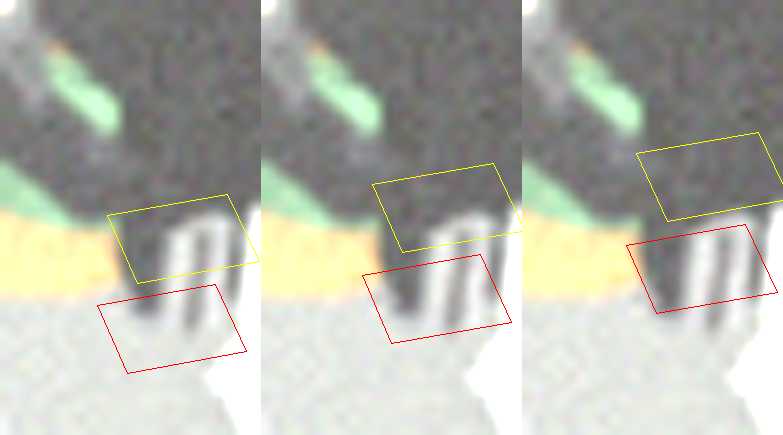

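>>> {"fn": "move_arm", "kwargs": {"plan": [{"x":-1,"y":0,"z":4,"rx":0,"ry":0,"rz":0,"gripper":0},{"x":-1,"y":0,"z":8,"rx":0,"ry":0,"rz":0,"gripper":0},{"x":-2,"y":0,"z":11,"rx":0,"ry":0,"rz":0,"gripper":0},{"x":-2,"y":0,"z":13,"rx":0,"ry":0,"rz":0,"gripper":0},{"x":-2,"y":0,"z":13,"rx":0,"ry":0,"rz":0,"gripper":0},{"x":-2,"y":0,"z":13,"rx":0,"ry":0,"rz":0,"gripper":0}]}}

```text
t: 7.68
tcp_pos: [0.5539, -0.1916, 0.0064]
orientation: [-2.558, -1.752, -0.089]
contact_force: [0.4, 0.6, 0.0]
width: -0.0002
```

```bash
cat > v.py <<'E'
import sys
from h import *
t=sys.argv[1]
s=sensors.observe();M=R.from_rotvec(s['orientation']).as_matrix();p=s['tcp_pos'];print(p.round(4),s['contact_force'].round(2),s['t'])
o=[]
for n,b in(("side",(280,170)),("top",(270,150))):
    im=imaging.grab_frame(n)[:,:,::-1];cv2.imwrite(f"pics/{n}{t}.png",im)
    k=6;c=cv2.resize(im[b[1]:b[1]+66,b[0]:b[0]+60],None,fx=k,fy=k,interpolation=cv2.INTER_CUBIC);c=cv2.convertScaleAbs(c,alpha=1.6,beta=20)
    q=np.array([(.011,.0145),(.011,-.0145),(-.011,-.0145),(-.011,.0145)])
    for P,col in(([p+M@[a,e,-.047] for a,e in q],(0,0,255)),(circ(.5898,-.1002,.034,.045),(255,0,255))):
        u=((proj(n,P)-[b[0]-.5,b[1]-.5])*k).round().astype(np.int32)
        cv2.polylines(c,[u],True,col,1)
    o.append(c)
cv2.imwrite(f"pics/v{t}.png",np.hstack(o))
E
python3 v.py 8
```

```text
[ 0.5539 -0.1916  0.0064] [0.39 0.65 0.  ] 7.6833
```

View pics/v8.png

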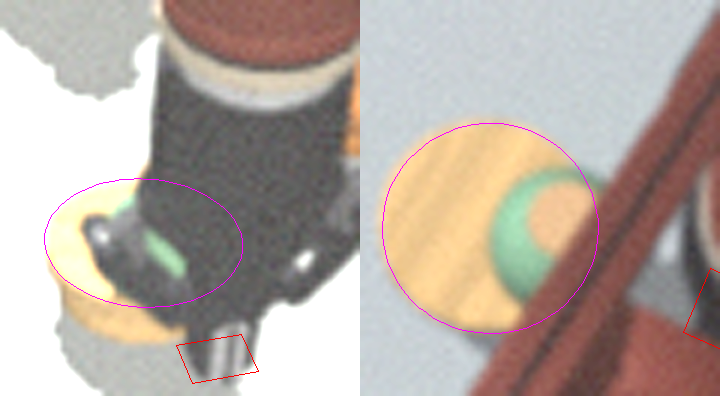

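Run:
```python
from h import *
s=sensors.observe();M=R.from_rotvec(s['orientation']).as_matrix();p=s['tcp_pos']
from scipy.optimize import fsolve
def solve(u,v,x=0.): 
    g=lambda q: proj("side",p+M@[x,q[0],q[1]])[0]-[u,v]
    q=fsolve(g,[0,-.05]);return (q*1000).round(1)
for nm,X,Y in(("elbowL",95,230),("tipbot centre",225,375),("fingertop",225,325),("elbowR",305,262),("Rtaper",290,300),("palm rim L",150,100),("Ltaper",150,320)):
    print(nm,[solve(280+X/6,170+Y/6,x) for x in(-.011,0,.011)])
```

```text
elbowL [array([ -60.8, -143.7]), array([ -56.9, -132.5]), array([ -53. , -121.2])]
tipbot centre [array([  1. , -45.6]), array([  6. , -32.6]), array([ 10.9, -19.6])]
fingertop [array([ -1.9, -76.5]), array([  3. , -64.1]), array([  7.9, -51.6])]
elbowR [array([  29.2, -105.5]), array([ 34.7, -93.6]), array([ 40.1, -81.6])]
Rtaper [array([ 25.2, -84.6]), array([ 30.6, -72.3]), array([ 36., -60.])]
palm rim L [array([ -43.1, -206.2]), array([ -39., -196.]), array([ -34.8, -185.8])]
Ltaper [array([-34.7, -87.5]), array([-30.4, -75.2]), array([-26., -63.])]
```

View pics/side8.png

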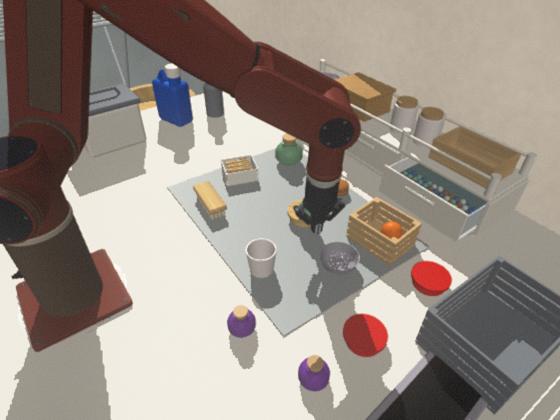

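Run:
```python
from h import *
s=sensors.observe();M=R.from_rotvec(s['orientation']).as_matrix();p=s['tcp_pos']
o=[]
for n,b in(("side",(285,140)),("top",(305,150))):
    im=cv2.imread(f"pics/{n}8.png");k=5
    c=cv2.resize(im[b[1]:b[1]+100,b[0]:b[0]+80],None,fx=k,fy=k,interpolation=cv2.INTER_CUBIC);c=cv2.convertScaleAbs(c,alpha=1.8,beta=20)
    for z in np.arange(0,.26,.02):
        u=((proj(n,p+M@[0,0,-z])-[b[0]-.5,b[1]-.5])*k).round().astype(int)[0];cv2.circle(c,tuple(map(int,u)),2,(0,255,255),-1)
    for z in(.15,.2):
      a=np.linspace(0,6.28,60);P=[p+M@[.0375*np.cos(t),.0375*np.sin(t),-z] for t in a]
      u=((proj(n,P)-[b[0]-.5,b[1]-.5])*k).round().astype(np.int32);cv2.polylines(c,[u],True,(255,0,255) if z<.18 else (0,255,0),1)
    o.append(c)
cv2.imwrite("pics/g5.png",np.hstack(o))
```

```text
(no output)
```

View pics/g5.png

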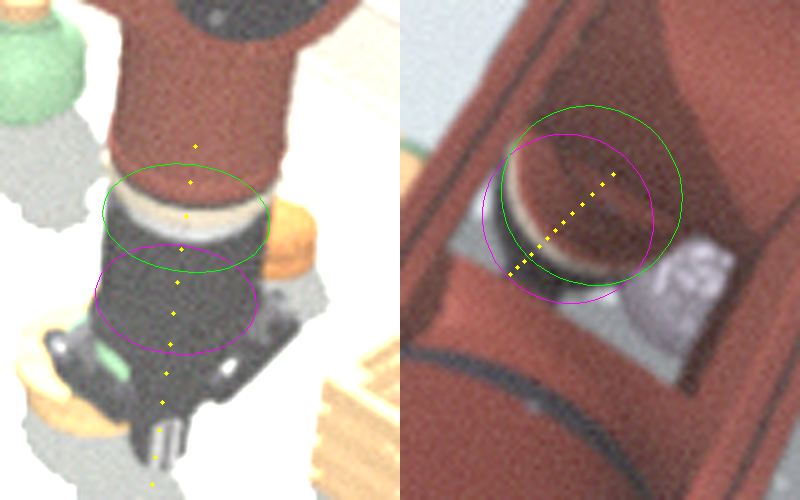

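>>> {"fn": "move_arm", "kwargs": {"plan": [{"x":2,"y":0,"z":1,"rx":0,"ry":0,"rz":0,"gripper":0},{"x":5,"y":0,"z":2.3,"rx":0,"ry":0,"rz":0,"gripper":0},{"x":8,"y":0,"z":3.5,"rx":0,"ry":0,"rz":0,"gripper":0},{"x":11,"y":0,"z":3.8,"rx":0,"ry":0,"rz":0,"gripper":0},{"x":14,"y":0,"z":4,"rx":0,"ry":0,"rz":0,"gripper":0},{"x":17,"y":0,"z":4.2,"rx":0,"ry":0,"rz":0,"gripper":0},{"x":19,"y":0,"z":4.3,"rx":0,"ry":0,"rz":0,"gripper":0},{"x":20,"y":0,"z":4.4,"rx":0,"ry":0,"rz":0,"gripper":0},{"x":20,"y":0,"z":4.4,"rx":0,"ry":0,"rz":0,"gripper":0}]}}

```text
t: 8.53
tcp_pos: [0.5614, -0.1725, 0.0037]
orientation: [-2.558, -1.753, -0.089]
contact_force: [-0.0, 0.6, -0.8]
width: -0.0003
```

```bash
python3 v.py 9; python3 -c "
from h import *
goto(.576,-.1354,.003,68.6,4)"
```

```text
[ 0.5614 -0.1725  0.0037] [-0.02  0.61 -0.77] 8.5333
tcp [ 0.5614 -0.1728  0.0037] F [-0.15 -0.98 -0.38] w 0.0001 t 8.6333
shift mm [40.   0.1  3.5] turn [-0.01  0.01  0.24]
```

View pics/v9.png

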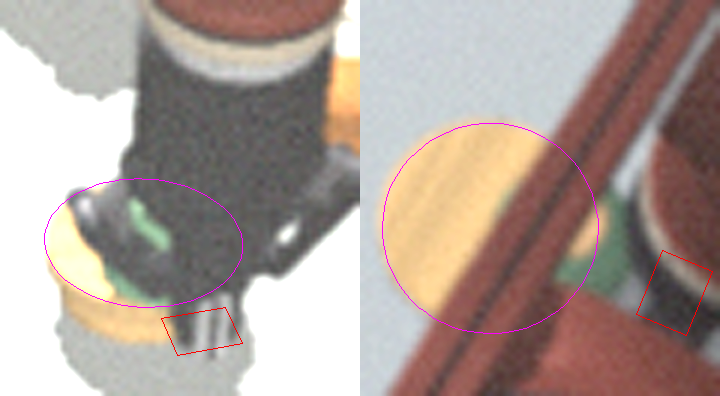

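>>> {"fn": "move_arm", "kwargs": {"plan": [{"x":1,"y":0,"z":0.1,"rx":0,"ry":0,"rz":0,"gripper":0},{"x":2,"y":0,"z":0.1,"rx":0,"ry":0,"rz":0,"gripper":0},{"x":3,"y":0,"z":0.2,"rx":0,"ry":0,"rz":0,"gripper":0},{"x":4,"y":0,"z":0.3,"rx":0,"ry":0,"rz":0,"gripper":0},{"x":5,"y":0,"z":0.3,"rx":0,"ry":0,"rz":0,"gripper":0},{"x":6,"y":0,"z":0.4,"rx":0,"ry":0,"rz":0,"gripper":0},{"x":7,"y":0,"z":0.5,"rx":0,"ry":0,"rz":0,"gripper":0},{"x":8,"y":0,"z":0.5,"rx":0,"ry":0,"rz":0,"gripper":0},{"x":9,"y":0,"z":0.6,"rx":0,"ry":0,"rz":0,"gripper":0},{"x":10,"y":0,"z":0.7,"rx":0,"ry":0,"rz":0,"gripper":0}]}}

```text
t: 9.47
tcp_pos: [0.565, -0.1636, 0.0037]
orientation: [-2.558, -1.753, -0.089]
contact_force: [-1.3, -1.3, 0.1]
width: 0.0003
```

```bash
python3 v.py 10; python3 -c "
from h import *
goto(.576,-.1354,.003,68.6,4)"
```

```text
[ 0.565  -0.1636  0.0037] [-1.32 -1.34  0.11] 9.4667
tcp [ 0.565  -0.1635  0.0037] F [ 0.19 -0.38  0.17] w 0.0002 t 9.5667
shift mm [30.   0.1  2.8] turn [-0.01  0.01  0.24]
```

View pics/v10.png

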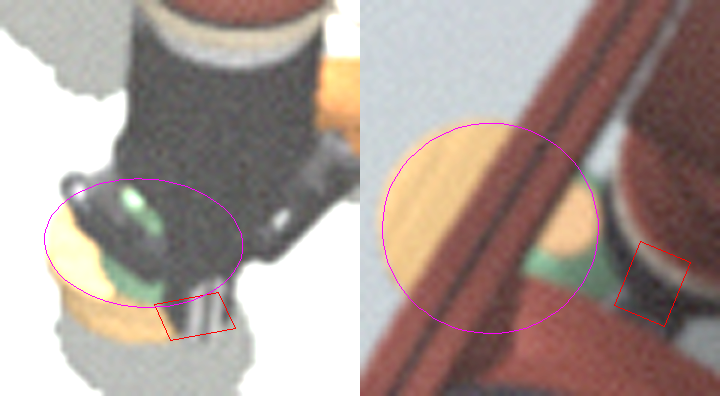

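>>> {"fn": "move_arm", "kwargs": {"plan": [{"x":1,"y":0,"z":0.1,"rx":0,"ry":0,"rz":0,"gripper":0},{"x":2,"y":0,"z":0.1,"rx":0,"ry":0,"rz":0,"gripper":0},{"x":3,"y":0,"z":0.2,"rx":0,"ry":0,"rz":0,"gripper":0},{"x":4,"y":0,"z":0.3,"rx":0,"ry":0,"rz":0,"gripper":0},{"x":5,"y":0,"z":0.3,"rx":0,"ry":0,"rz":0,"gripper":0},{"x":6,"y":0,"z":0.4,"rx":0,"ry":0,"rz":0,"gripper":0}]}}

```text
t: 10.07
tcp_pos: [0.5672, -0.1577, 0.0037]
orientation: [-2.558, -1.753, -0.089]
contact_force: [-0.3, -1.0, 1.3]
width: 0.0003
```

```bash
python3 v.py 11; python3 -c "
from h import *
goto(.576,-.1354,.003,68.6,4)"
```

```text
[ 0.5672 -0.1577  0.0037] [-0.28 -0.95  1.31] 10.0667
tcp [ 0.5672 -0.1576  0.0037] F [-1.26  0.08 -0.82] w 0.0003 t 10.1667
shift mm [23.8  0.2  2.3] turn [-0.02 -0.01  0.25]
```

View pics/v11.png

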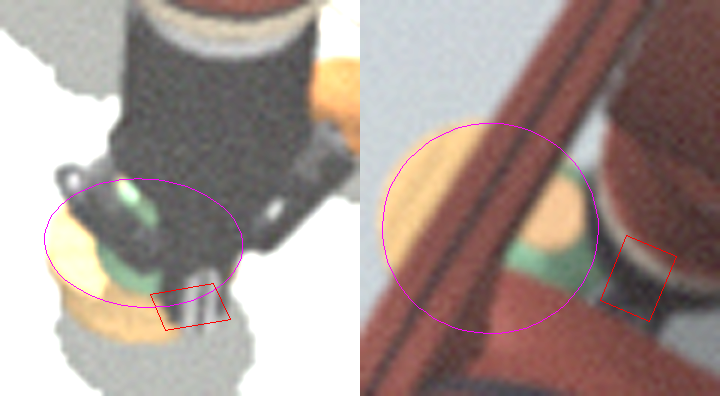

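```bash
cat > j.py <<'E'
import sys
from h import *
t=sys.argv[1]; ms=[float(a) for a in sys.argv[2:]]
d=np.array([.364,.931])
o=[]
for m in ms:
    J=np.array([.578,-.131])+m/1000*d;r=[]
    for n,b in(("side",(283,178,40,40)),("top",(278,163,40,40))):
        im=cv2.imread(f"pics/{n}{t}.png")[:,:,::-1]
        crop(cv2.convertScaleAbs(im,alpha=1.5,beta=10),n,*b,7,"pics/_.png",[(*J,.0555,.03,(255,255,0)),(*J,.098,.0155,(255,0,0))])
        r.append(cv2.imread("pics/_.png"))
    o.append(np.vstack(r))
cv2.imwrite(f"pics/j{t}.png",np.hstack(o)[:, :800])
E
python3 j.py 11 4 10
```

```text
(no output)
```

View pics/j11.png

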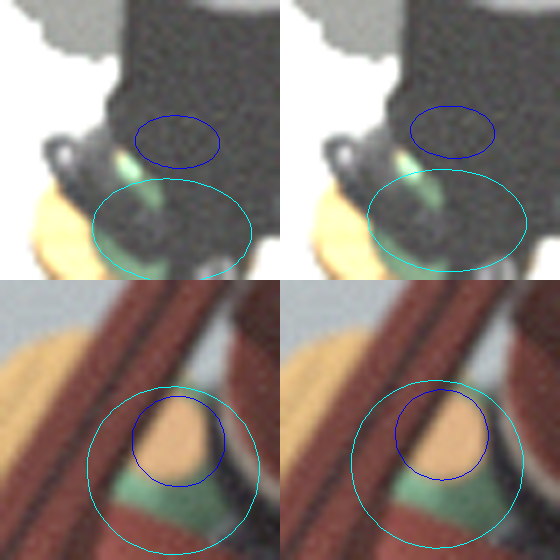

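>>> {"fn": "move_arm", "kwargs": {"plan": [{"x":1,"y":0,"z":0.1,"rx":0,"ry":0,"rz":0,"gripper":0},{"x":2,"y":0,"z":0.1,"rx":0,"ry":0,"rz":0,"gripper":0},{"x":3,"y":0,"z":0.2,"rx":0,"ry":0,"rz":0,"gripper":0},{"x":4,"y":0,"z":0.3,"rx":0,"ry":0,"rz":0,"gripper":0},{"x":5,"y":0,"z":0.3,"rx":0,"ry":0,"rz":0,"gripper":0},{"x":6,"y":0,"z":0.4,"rx":0,"ry":0,"rz":0,"gripper":0},{"x":7,"y":0,"z":0.5,"rx":0,"ry":0,"rz":0,"gripper":0},{"x":8,"y":0,"z":0.5,"rx":0,"ry":0,"rz":0,"gripper":0},{"x":9,"y":0,"z":0.6,"rx":0,"ry":0,"rz":0,"gripper":0},{"x":10,"y":0,"z":0.7,"rx":0,"ry":0,"rz":0,"gripper":0}]}}

```text
t: 11.0
tcp_pos: [0.5708, -0.1484, 0.0037]
orientation: [-2.558, -1.753, -0.089]
contact_force: [-1.0, -1.7, 1.5]
width: 0.0002
```

```bash
python3 v.py 12; python3 j.py 12 17 20; python3 -c "
from h import *
goto(.576,-.1354,.003,68.6,4)"
```

```text
[ 0.5708 -0.1484  0.0037] [-1.01 -1.69  1.48] 11.0
tcp [ 0.5708 -0.1483  0.0037] F [-0.56 -0.87 -0.11] w -0.0003 t 11.1
shift mm [13.8  0.2  1.6] turn [-0.01 -0.01  0.24]
```

View pics/v12.png

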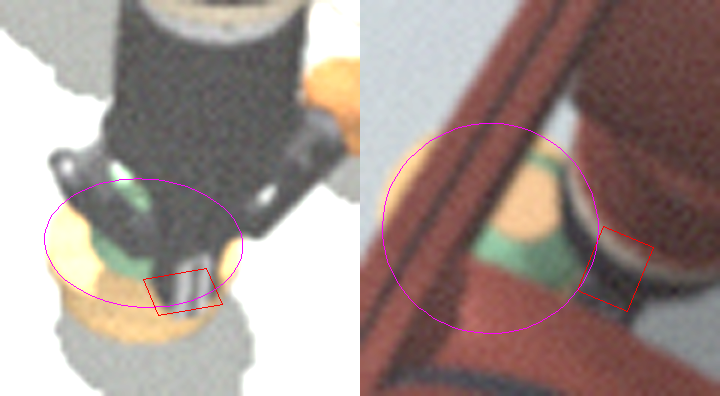

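View pics/j12.png

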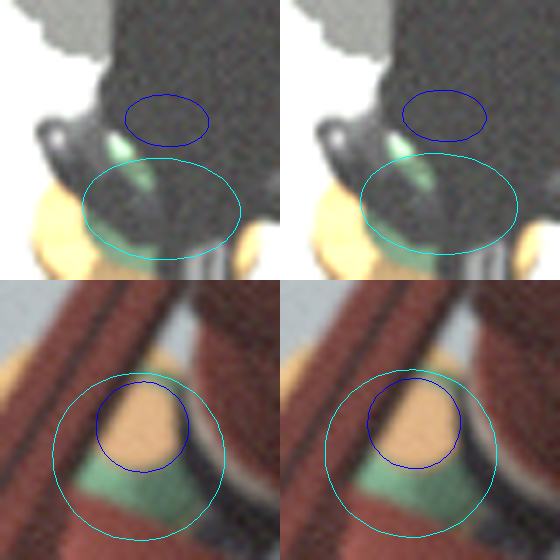

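>>> {"fn": "move_arm", "kwargs": {"plan": [{"x":1.3,"y":0,"z":0.1,"rx":0,"ry":0,"rz":0,"gripper":0},{"x":2.6,"y":0,"z":0.2,"rx":0,"ry":0,"rz":0,"gripper":0},{"x":3.9,"y":0,"z":0.3,"rx":0,"ry":0,"rz":0,"gripper":0},{"x":5.2,"y":0,"z":0.4,"rx":0,"ry":0,"rz":0,"gripper":0},{"x":6.5,"y":0,"z":0.5,"rx":0,"ry":0,"rz":0,"gripper":0},{"x":7.8,"y":0,"z":0.5,"rx":0,"ry":0,"rz":0,"gripper":0},{"x":9.1,"y":0,"z":0.6,"rx":0,"ry":0,"rz":0,"gripper":0},{"x":10.4,"y":0,"z":0.7,"rx":0,"ry":0,"rz":0,"gripper":0},{"x":11.7,"y":0,"z":0.8,"rx":0,"ry":0,"rz":0,"gripper":0},{"x":12.7,"y":0,"z":0.9,"rx":0,"ry":0,"rz":0,"gripper":0}]}}

```text
t: 11.93
tcp_pos: [0.5754, -0.1365, 0.0037]
orientation: [-2.558, -1.753, -0.089]
contact_force: [-0.7, -0.9, -0.2]
width: 0.0003
```

>>> {"fn": "move_arm", "kwargs": {"plan": [{"x":-1,"y":0,"z":0,"rx":0,"ry":0,"rz":0,"gripper":0},{"x":-4,"y":0,"z":-0.3,"rx":0,"ry":0,"rz":0,"gripper":0},{"x":-10,"y":0,"z":-0.7,"rx":0,"ry":0,"rz":0,"gripper":0},{"x":-18,"y":0,"z":-1.3,"rx":0,"ry":0,"rz":0,"gripper":0},{"x":-28,"y":0,"z":-2,"rx":0,"ry":0,"rz":0,"gripper":0},{"x":-40,"y":0,"z":-3,"rx":0,"ry":0,"rz":0,"gripper":0},{"x":-50,"y":0,"z":-15,"rx":0,"ry":0,"rz":0,"gripper":0},{"x":-55,"y":0,"z":-40,"rx":0,"ry":0,"rz":0,"gripper":0},{"x":-55,"y":0,"z":-75,"rx":0,"ry":0,"rz":0,"gripper":0},{"x":-55,"y":0,"z":-110,"rx":0,"ry":0,"rz":0,"gripper":0}]}}

```text
t: 12.77
tcp_pos: [0.5512, -0.1961, 0.1105]
orientation: [-2.558, -1.749, -0.088]
contact_force: [1.4, -0.6, 1.2]
width: 0.0001
```

```bash
python3 v.py 13
```

```text
[ 0.5512 -0.1961  0.1105] [ 1.43 -0.57  1.18] 12.7667
```

View pics/v13.png

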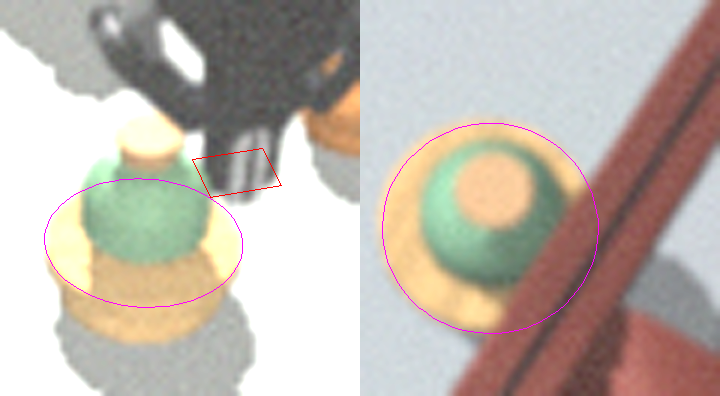

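>>> {"fn": "move_arm", "kwargs": {"plan": [{"x":-20,"y":0,"z":-20,"rx":0,"ry":0,"rz":0,"gripper":0},{"x":-50,"y":0,"z":-35,"rx":0,"ry":0,"rz":0,"gripper":0},{"x":-85,"y":0,"z":-40,"rx":0,"ry":0,"rz":0,"gripper":0},{"x":-120,"y":0,"z":-40,"rx":0,"ry":0,"rz":0,"gripper":0},{"x":-150,"y":0,"z":-40,"rx":0,"ry":0,"rz":0,"gripper":0},{"x":-150,"y":0,"z":-40,"rx":0,"ry":0,"rz":0,"gripper":0},{"x":-150,"y":0,"z":-40,"rx":0,"ry":0,"rz":0,"gripper":0}]}}

```text
t: 13.45
tcp_pos: [0.4964, -0.3391, 0.139]
orientation: [-2.561, -1.748, -0.09]
contact_force: [1.0, 0.4, -0.0]
width: 0.0002
```

```bash
python3 v.py 14
python3 - <<'E'
from h import *
for n,b in(("side",(275,175,64,56)),("top",(262,160,64,56))):
    im=cv2.imread(f"pics/{n}14.png")[:,:,::-1]
    S=(.5898,-.1002)
    crop(cv2.convertScaleAbs(im,alpha=1.4,beta=10),n,*b,10,f"pics/{n}c14.png",[(*S,.034,.045,(0,0,255)),(*S,.0555,.03,(255,255,0)),(*S,.098,.0155,(255,0,0))])
E
```

```text
[ 0.4964 -0.3391  0.139 ] [ 0.98  0.44 -0.02] 13.45
```

View pics/topc14.png

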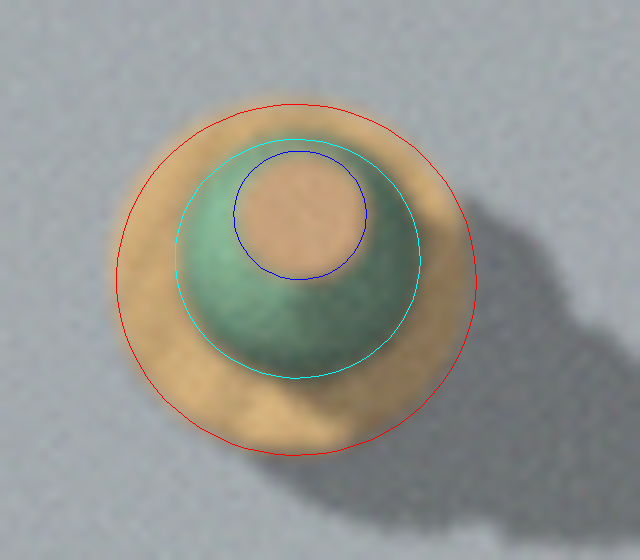

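View pics/sidec14.png

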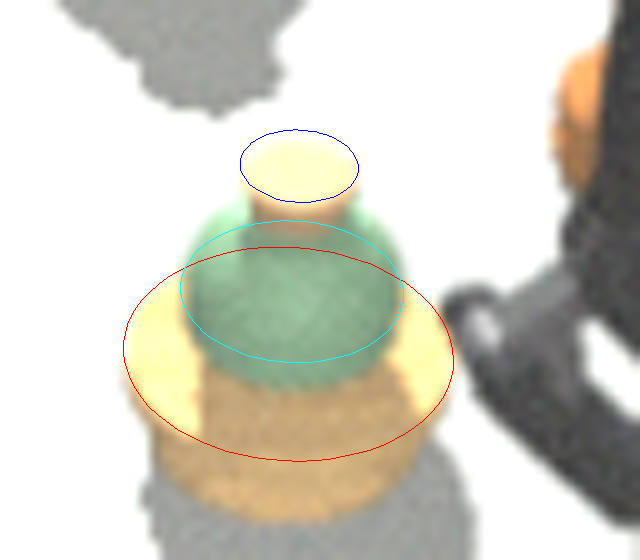

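View pics/top14.png

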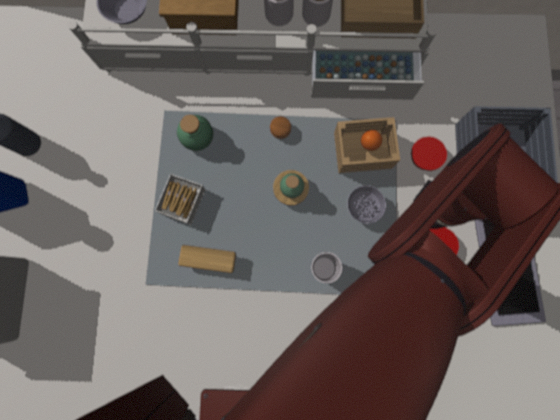

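>>> {"fn": "move_arm", "kwargs": {"plan": [{"x":0,"y":0,"z":0,"rx":0,"ry":0,"rz":0,"gripper":0},{"x":0,"y":0,"z":0,"rx":0,"ry":0,"rz":0,"gripper":0},{"x":0,"y":0,"z":0,"rx":0,"ry":0,"rz":0,"gripper":0}]}}

```text
t: 13.8
tcp_pos: [0.4982, -0.3361, 0.1391]
orientation: [-2.557, -1.755, -0.09]
contact_force: [0.5, 0.5, -0.1]
width: -0.0003
```

```bash
python3 -c "
from cell import order
print(order.hand_in())"
```

```text
the job is handed in; nothing more can be done
None
```

I slid the jar about 33 mm to the middle of the stand with slow pushes of the closed fingertips low on its belly. Then I backed the gripper off and handed in at about 14 s.

**Last checks:** in the final top and side pictures the jar stands upright. The top picture puts its axis about 2–3 mm from the stand's centre, against a limit of 7 mm. The stand shows no shift between the first and last top pictures. By eye, the other things look where they were. The gripper is clear, and the force readings stayed within about 2.5 N, with up to 1–2 N of that being noise.

**What disagreed:** the cameras showed the fingertips about 46 mm higher than the reported TCP height, while the horizontal position agreed. My first approach was therefore too high, with the fingertips at stopper height. The pictures show no clear movement of the jar from it, at most about 1 mm. I backed off, corrected the height from the pictures and redid the push. The cause of the offset was not found.

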